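# Laying out a sampling kit tray in order of use

### The job

Get the steel kit tray ready for the next soil sample: stand the clear, white-capped vial upright in the tray's round cup, and lay one tool in each lane of the comb bars in order of use from the cup outwards: first the thick marker (to label the vial), then the wooden-handled spatula (to fill it), last the forceps (to pick out stones). Each tool lies across both bars, between the teeth and roughly central, either way round. Leave the thin pen, the black-capped vial and the wide sample pot where they are; they are not part of the kit.

Things in the scene. Friction and masses are not known exactly. Their poses are not given: they have to be found in the camera images.
- kit_tray: Loose steel tray, any yaw, 250 (x) x 190 (y) mm, walls 20 high, origin under its centre. Two blue comb bars along x at y = -38 and +38 mm, 10 thick; seats at z = 12 mm, teeth 12 wide up to z = 22 at x = -62, -6, 50, 106. So three equal lanes at x = -34 (next to the cup), 22, 78 mm; a tool lies along y over both bars, fingers fit between them. Cup at x = -92 mm.
- tray_cup (a point): Round blue vial cup, part of the tray at its one end: an upright ring, inner diameter 38 mm, outer 45 mm, 8 mm high, open above, on the tray floor. The point is the ring's centre on the floor, 2.5 mm above the tray's underside; its axes are the tray's (the lanes follow towards +x).
- marker_mid (a point): Thick marker pen, 135 mm long, 17 mm wide, 16 mm high: white barrel, and at one end a black cap about 48 mm long, hard to see on the black worktop. Lies flat with its long axis along its own y; this point is half-way along and half-way up. Grip across its middle, at the barrel's end near the cap.
- spatula_mid (a point): Laboratory spatula, 150 mm long: flat wooden handle 12 mm wide and 10 mm high from its y = -76 to +12 mm, then a thin steel shank and a 10 mm wide blade to y = +79 mm. Lies flat with its long axis along its own y; this point is half-way along and half-way up the handle. Grip the handle across this point.
- forceps_mid (a point): Steel forceps near the tray (others far off on the left are not meant), 127 mm long, 12 mm wide at the middle (19 mm at most), 9 mm high. Lies flat with its long axis along its own y; this point is half-way along and half-way up. Grip across its middle. The lanes are only 56 mm apart: to let a tool go, open the fingers just a little.
- vial_mid (a point): The vial to use: clear, with a white cap, 17 mm diameter, 46 mm high, standing upright; this point is at its centre, half-way up (23 mm). Grip its upper half (about 32 to 36 mm above its foot), so that the fingertips clear the 8 mm ring of the cup.
- pen_mid (a point): Thin white ball-pen with red ends, 145 mm long, 11 mm wide, 9 mm high, not part of the kit. Its long axis is its y; the point is at its centre.
- full_vial_mid (a point): Vial with a black cap and brown contents, 17 mm diameter, 46 mm high, not part of the kit; the point is at its centre, half-way up.
- pot_mid (a point): Wide sample pot with a white lid, 43 mm diameter, 48 mm high, not part of the kit; the point is at its centre, half-way up.
Mind the look-alikes: they are no part of the job. Leave any orange or pink look-alike of the part that bears marker_mid alone.

How it is judged:
By the outcome, as a careful person would: the job done as asked, in the order asked, and still so for the second after the job is handed in, with the robot touching nothing.
It also fails if it takes over 106 s, if anything falls off the work surface, if the arm or the gripper's body presses on something with over 40 N, if the wrist force passes 120 N, or if a joint passes its speed limit or range.

### The arm

A 6-joint arm with a two-finger parallel gripper is mounted at the origin on a cart in front of the work surface, level with it; the furniture and walls round the work are solid. World frame = base frame: x ahead of the robot, y to its left, z up, the work surface at z = 0. Lengths are in m, angles in rad, forces in N, time in s.
With the tool pointing down it reaches from about 0.35 to 0.975 m from the base axis. Payload 4.9 kg.
Tool frame: the origin (TCP) lies at the very end of the fingers, on their centre line; the grasp point (between the pads) lies ctrl.grip_point_offset behind it (ctrl.grip_point_offset is the distance from the TCP to the grasp point, in m); z points along the fingers, y is the direction in which the jaws open and shut (so a half turn about z gives the same grasp; the last joint's range is limited). The gripper opens to 85 mm and grips with 20 to 120 N. Pads are 22 mm wide; open, the fingers measure 114 mm over their backs; the gripper's body (76 mm by 85 mm) begins 54 mm behind the grasp point. The pads swing forward as they close: fully open they stand 13 mm farther back than shut.
Start: joints at [1.208, 0.053, 1.613, -0, 1.476, -0.119], TCP at [0.151, 0.607, 0.204] pointing down, gripper open.
Joint ranges: [-3.01, 3.01], [-1.01, 2.22], [0.06, 2.58], [-1.02, 4.17], [0.09, 2.62], [-3.14, 3.14]. Speed limits (rad/s): [2.57, 2.57, 3.14, 3.14, 3.14, 3.14].

### API

Orientations are given as a rotation vector (axis times angle).
In Python, from station import ctrl gives the robot as it stands. The module is installed in compiled form; this text tells all that it offers.
- The arm moves only by the shell command python3 -m creep 'ROWS' [FORCE]. ROWS is JSON, a list of rows, each a list of 5 numbers: the closure in counts, from 0 (fully open) to 255 (shut), then the shift along the tool's x, y, z in mm, then the turn about the tool's z in rad. A call has 1 to 12 rows; each row is the pose to reach, as a shift and turn from the pose commanded when the call began, along the tool's axes at that moment; what a row does not reach only later rows make up. A row lasts 1/12 s, in which the tool goes at most 41.7 mm and 7.16 degrees, less where a joint would pass 70% of its speed; a pose out of reach is approached as far as the arm can. A call with a gripper value outside its range is refused whole. The fingers move at their own pace and stop on an object; FORCE is the grip in N (left out, the last holds). Time passes only in rows, so rows that repeat a pose let the fingers close. It gives the time, the measured TCP pose, the force and the opening at its end, in the units of the state.
- ctrl.get_obs(): the state, without advancing time (a new reading comes with each control period).
- ctrl.get_image(name): name is "side" or "top"; returns the picture (384x512x3 uint8, red, green, blue); there is no depth.
- ctrl.calibration(name): a dict with "fx", "fy", "cx", "cy" (pixels), "k1" (the pictures are not rectified: a ray, as slopes to the right and down, at radius r is drawn at 1 + k1 r^2 times it, then the intrinsics apply), "R" (3x3) and "t" (3): a world point X has camera coordinates R X + t. Camera axes: x right, y down, z forward; pixel columns grow to the right and rows downward; lengths in m; the calibration is good to about 2 mm. A picture is of the moment at which its call begins. calibration takes no time and is no camera call.
- ctrl.finish_job(): hands the job in, once; it reports no verdict.
Trained networks look in the newest picture that a camera, given by its name, has taken for a name from the list of things; names that differ only in an ending like _2 or _b are one class to them, and where a whole thing is asked for, a point or a joint stands for the part that bears it (a point fixed in the world has none). Each returns a list of dicts, best first, with "conf" (0 to 1); they miss things now and then, are a little off and sometimes report something else, mostly with a low value. They report only what shows in the picture. A call takes as long as a camera call. They do not tell look-alikes from the thing itself.
- ctrl.boxes_of(camera, label): "rect" ([left, top, width, height] in pixels, round what is visible of it).
- ctrl.outline_of(camera, label): "mask" (384x512 bool, what is visible of it) and "rect" ([left, top, width, height] in pixels, round what is visible of it).
The state is a dict: "t": time; "q": joint angles; "dq": joint speeds; "effort": joint torques, N m; "tool_pos": TCP position; "tool_rot": TCP orientation; "contact_force": force on the tool from outside, world axes, zero at the start; "wrist_torque": the same for the moment, N m; "opening": finger opening in m.
Only numpy, scipy, OpenCV 4.12 (cv2) and the standard library are available. Lean on these libraries where they do the work, as an engineer would, in place of code of your own. Each camera call takes 0.05 s, during which the arm holds its last target. There are 200 camera calls.

## Working session

There is one attempt and no reset: what is moved stays moved. The work goes in short steps, Python scripts to look and compute and a shell command to move; the robot and the scene stay as the last step left them, time stands still between calls to the robot, and variables do not carry over. Pictures are saved under pics/ and viewed, about 12 in all and at most 16, crops included, and the job is handed in when it is done.

```bash
mkdir -p pics; cat > h.py <<'E'
import numpy as np, cv2
from station import ctrl
def snap(c,f,box=None,s=1):
    im=ctrl.get_image(c)
    save(im,f,box,s); return im
def save(im,f,box=None,s=1):
    if box: x,y,w,h=box; im=im[y:y+h,x:x+w]
    if s!=1: im=cv2.resize(im,None,fx=s,fy=s,interpolation=cv2.INTER_CUBIC)
    cv2.imwrite('pics/'+f,im[:,:,::-1])
def K(c):
    d=ctrl.calibration(c); return d,np.array([[d['fx'],0,d['cx']],[0,d['fy'],d['cy']],[0,0,1]]),np.array([d['k1'],0,0,0,0.])
def w(c,px,z):
    "pixels -> world at height z"
    d,k,dist=K(c); R=np.array(d['R']);t=np.array(d['t'])
    p=cv2.undistortPoints(np.array(px,float).reshape(-1,1,2),k,dist).reshape(-1,2)
    r=np.c_[p,np.ones(len(p))]@R; o=-R.T@t
    return o+r*((z-o[2])/r[:,2])[:,None]
def pj(c,X):
    d,k,dist=K(c); X=np.array(X,float).reshape(-1,3)
    return cv2.projectPoints(X,cv2.Rodrigues(np.array(d['R']))[0],np.array(d['t'],float),k,dist)[0].reshape(-1,2)
E
python3 - <<'E'
from h import *
a=snap('top','t0.png');b=snap('side','s0.png')
for c in('top','side'):
    d=ctrl.calibration(c);R=np.array(d['R']);print(c,-R.T@np.array(d['t']),R[2],d['fx'],d['k1'])
    for n in 'kit_tray tray_cup marker_mid spatula_mid forceps_mid vial_mid pen_mid full_vial_mid pot_mid'.split():
        print(n,[(round(float(o['conf']),2),[int(v) for v in o['rect']]) for o in ctrl.boxes_of(c,n)])
print(ctrl.get_obs(),ctrl.grip_point_offset)
E
```

```text
top [ 0.21019724 -0.06470102  1.46940056] [ 0.18576024 -0.00644556 -0.98257396] 450.53998192287656 -0.08576215101135315
kit_tray [(0.81, [193, 128, 89, 81])]
tray_cup [(0.91, [193, 128, 93, 76])]
marker_mid [(0.78, [324, 233, 16, 40]), (0.67, [284, 160, 41, 3]), (0.46, [371, 239, 35, 13])]
spatula_mid [(0.54, [289, 212, 42, 5])]
forceps_mid []
vial_mid [(0.54, [153, 157, 2, 6])]
pen_mid [(0.4, [137, 211, 34, 10])]
full_vial_mid [(0.61, [118, 164, 3, 2])]
pot_mid [(0.61, [342, 206, 15, 13])]
side [ 0.54008822 -1.12678226  0.9699892 ] [-0.04462594  0.76218142 -0.64582351] 431.2927126092169 -0.03234236784110564
kit_tray [(0.78, [251, 173, 80, 67])]
tray_cup [(0.75, [250, 176, 79, 61])]
marker_mid [(0.73, [295, 236, 4, 38]), (0.68, [187, 309, 4, 44]), (0.64, [165, 266, 46, 13])]
spatula_mid []
forceps_mid [(0.5, [241, 144, 11, 7])]
vial_mid [(0.44, [293, 149, 6, 14])]
pen_mid []
full_vial_mid [(0.6, [293, 132, 0, 10]), (0.41, [244, 142, 6, 8])]
pot_mid [(0.63, [222, 272, 17, 21])]
{'t': 1.0, 'q': array([ 1.20800737e+00,  5.26874189e-02,  1.61291143e+00, -2.71667412e-06,
        1.47599443e+00, -1.18984218e-01]), 'dq': array([ 0.00016769, -0.00092979, -0.00162787, -0.00224313,  0.00081209,
        0.00171286]), 'effort': array([ 1.41200657e-03, -3.93690634e+01, -3.70472181e+01, -8.55752273e-05,
        5.67367315e-04, -8.81790214e-06]), 'tool_pos': array([0.15085577, 0.60649799, 0.20410455]), 'tool_rot': array([ 3.82019095e-01,  3.11827681e+00, -1.96272527e-06]), 'contact_force': array([-0.05204436,  1.05416236,  0.78929805]), 'wrist_torque': array([-0.00985397, -0.04792626, -0.00423071]), 'opening': 0.08527395177642383} 0.0187
```

View pics/t0.png

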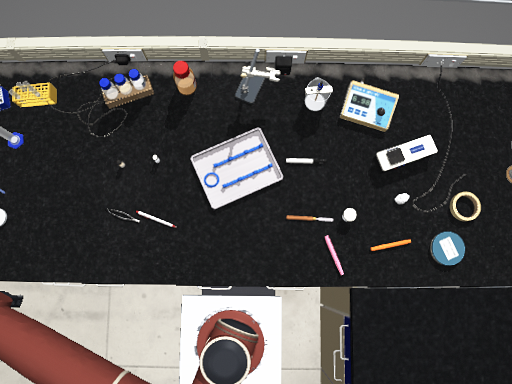

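View pics/s0.png

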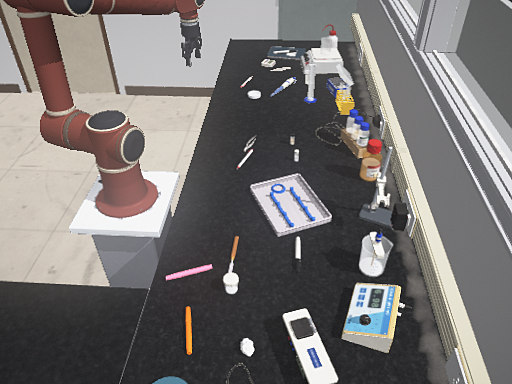

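```bash
python3 - <<'E'
from h import *
a=ctrl.get_image('top')
save(a,'t1.png',(100,140,100,100),6)
save(a,'t2.png',(185,120,180,115),4.4)
E
```

```text
(no output)
```

View pics/t1.png

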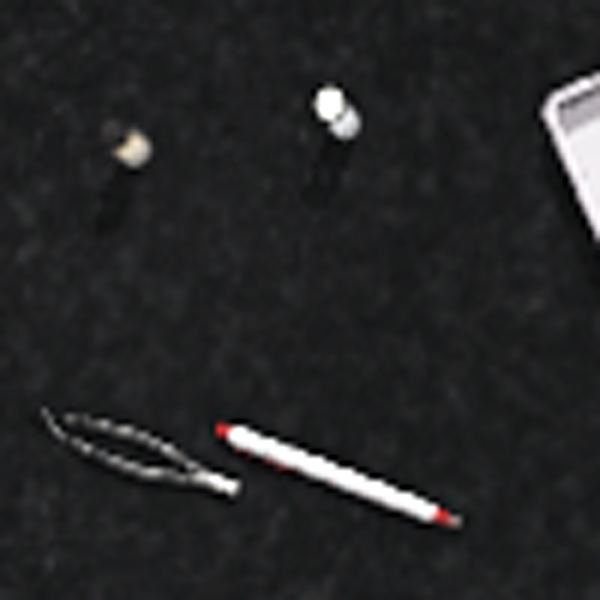

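View pics/t2.png

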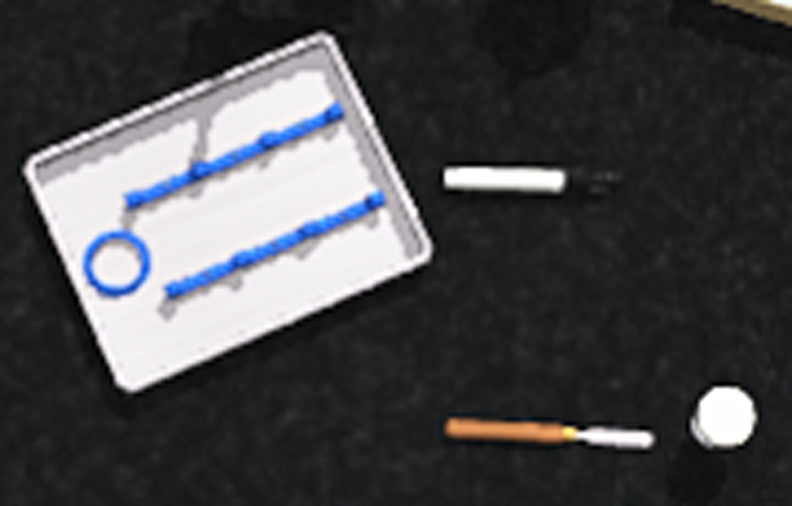

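```bash
cat >> h.py <<'E'
def un(p,o,s): return (np.array(p,float)+.5)/s-.5+np.array(o)
E
python3 - <<'E'
from h import *
np.set_printoptions(precision=4,suppress=True)
T1=((100,140),6);T2=((185,120),4.4)
tb={'marker':([[444,179],[618,183],[565,181]],T2,.008),'spat':([[446,428],[654,439],[577,433]],T2,.005),
'forc':([[42,410],[240,490]],T1,.0045),'pen':([[216,429],[462,521]],T1,.0045),
'vialcap':([[330,103]],T1,.046),'fullcap':([[112,130]],T1,.046),'fullfoot':([[138,155]],T1,.01),
'pot':([[725,415]],T2,.048),'cup':([[117,264]],T2,.0105),
'trayrim':([[328,35],[430,258],[130,388],[28,165]],T2,.02),
'teeth':([[135,198],[335,110],[172,289],[376,199]],T2,.022)}
for n,(p,(o,s),z) in tb.items():
    X=w('top',un(p,o,s),z); print(n,X[:,:2].tolist() if 0 else X[:,:2].round(4).tolist(),'mid',X[:2,:2].mean(0),'len',np.linalg.norm(X[0]-X[1 if len(X)>1 else 0]), 'side',pj('side',X).round(0).tolist())
b=ctrl.get_image('side')
save(b,'s1.png',(220,110,120,180),3.3)
E
```

```text
marker [[0.5957, -0.172], [0.5946, -0.305], [0.5955, -0.2644]] mid [ 0.5952 -0.2385] len 0.1329989430251217 side [[298.0, 237.0], [298.0, 270.0], [298.0, 259.0]]
spat [[0.4052, -0.1736], [0.3987, -0.3291], [0.4026, -0.2714]] mid [ 0.4019 -0.2514] len 0.15570106956221302 side [[237.0, 235.0], [229.0, 274.0], [233.0, 259.0]]
forc [[0.4269, 0.4195], [0.3843, 0.3065]] mid [0.4056 0.363 ] len 0.12072308451946283 side [[257.0, 135.0], [244.0, 150.0]]
pen [[0.4178, 0.3217], [0.3692, 0.1838]] mid [0.3935 0.2528] len 0.1462883013668989 side [[253.0, 148.0], [237.0, 168.0]]
vialcap [[0.5922, 0.2592]] mid [0.5922 0.2592] len 0.0 side [[297.0, 150.0]]
fullcap [[0.5758, 0.3784]] mid [0.5758 0.3784] len 0.0 side [[293.0, 133.0]]
fullfoot [[0.5708, 0.3739]] mid [0.5708 0.3739] len 0.0 side [[291.0, 141.0]]
pot [[0.4113, -0.3737]] mid [ 0.4113 -0.3737] len 0.0 side [[231.0, 276.0]]
cup [[0.5257, 0.0745]] mid [0.5257 0.0745] len 0.0 side [[278.0, 186.0]]
trayrim [[0.7053, -0.0824], [0.5313, -0.1606], [0.43, 0.0612], [0.5993, 0.1433]] mid [ 0.6183 -0.1215] len 0.19068493016613566 side [[332.0, 216.0], [277.0, 231.0], [251.0, 186.0], [299.0, 173.0]]
teeth [[0.5741, 0.0615], [0.6449, -0.0883], [0.5047, 0.0319], [0.5758, -0.1198]] mid [ 0.6095 -0.0134] len 0.16562425935144856 side [[292.0, 186.0], [313.0, 216.0], [271.0, 191.0], [292.0, 222.0]]
```

View pics/s1.png

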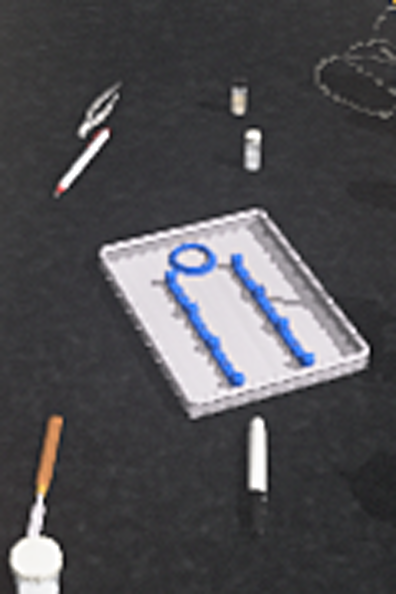

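```bash
cat >> h.py <<'E'
from scipy.spatial.transform import Rotation as Ro
TC=np.array([.5655,-.0090]); TY=-65.
def tray(x,y=0):
    a=np.radians(TY); return TC+np.array([[np.cos(a),-np.sin(a)],[np.sin(a),np.cos(a)]])@np.array([x,y])/1000
def cur():
    o=ctrl.get_obs(); R=Ro.from_rotvec(o['tool_rot']).as_matrix()
    return o,R,np.degrees(np.arctan2(R[1,1],R[0,1]))
def rel(*wps):
    o,R,yaw=cur(); print('t',round(o['t'],2),'pos',o['tool_pos'].round(4),'yaw',yaw.round(1),'F',o['contact_force'].round(1),'op',o['opening'].round(4))
    for x,y,z,a in wps:
        d=R.T@(np.array([x,y,z])-o['tool_pos'])*1000
        print('->',(x,y,z,a),d.round(1),'turn',np.radians((yaw-a+180)%360-180).round(3))
E
python3 -c "
from h import *
rel((.592,.259,.10,25),(.592,.259,.0155,25))"
```

```text
Traceback (most recent call last):
  File "h.py", line 30, in rel
    o,R,yaw=cur(); print('t',round(o['t'],2),'pos',o['tool_pos'].round(4),'yaw',yaw.round(1),'F',o['contact_force'].round(1),'op',o['opening'].round(4))
                                                                                                                                  ^^^^^^^^^^^^^^^^^^
AttributeError: 'float' object has no attribute 'round'
```

```bash
sed -i "s/o\['opening'\].round(4)/round(o['opening'],4)/" h.py
python3 -c "
from h import *
rel((.592,.259,.10,25),(.592,.259,.0155,25))"
```

```text
t 1.1 pos [0.1509 0.6065 0.2041] yaw 76.0 F [ 0.1 -0.5  0.2] op 0.0852
-> (0.592, 0.259, 0.1, 25) [-512.  -230.7  104.1] turn 0.891
-> (0.592, 0.259, 0.0155, 25) [-512.  -230.7  188.6] turn 0.891
```

```bash
r='[100,-512,-231,104,0.891]'; python3 -m creep '[[100,-512,-231,104,0.891],[100,-512,-231,104,0.891],[100,-512,-231,104,0.891],[100,-512,-231,104,0.891],[100,-512,-231,104,0.891],[100,-512,-231,104,0.891],[100,-512,-231,104,0.891],[100,-512,-231,104,0.891],[100,-512,-231,104,0.891],[100,-512,-231,104,0.891],[100,-512,-231,104,0.891],[100,-512,-231,104,0.891]]' 40
python3 -c "
from h import *
rel((.592,.259,.10,25),(.592,.259,.0155,25))"
```

```text
t: 2.1
tool_pos: [0.5384, 0.3006, 0.113]
tool_rot: [1.689, 2.649, 0.001]
contact_force: [0.8, 0.4, -0.5]
opening: 0.0519
t 2.1 pos [0.5384 0.3006 0.113 ] yaw 25.0 F [ 0.8  0.4 -0.5] op 0.0519
-> (0.592, 0.259, 0.1, 25) [-60.3  31.   13. ] turn -0.001
-> (0.592, 0.259, 0.0155, 25) [-60.3  30.9  97.5] turn -0.001
```

```bash
python3 -m creep '[[120,-60,31,13,0],[120,-60,31,13,0],[120,-60,31,13,0],[120,-60,31,13,0]]'
python3 -c "
from h import *
rel((.592,.259,.0155,25))
b=snap('side','s2.png',(250,90,90,90),6)"
```

```text
t: 2.43
tool_pos: [0.5909, 0.2597, 0.0994]
tool_rot: [-1.691, -2.646, 0.001]
contact_force: [-0.3, -0.5, 0.1]
opening: 0.045
t 2.43 pos [0.5909 0.2597 0.0994] yaw 24.8 F [-0.3 -0.5  0.1] op 0.045
-> (0.592, 0.259, 0.0155, 25) [-1.1  0.8 83.9] turn -0.003
```

View pics/s2.png

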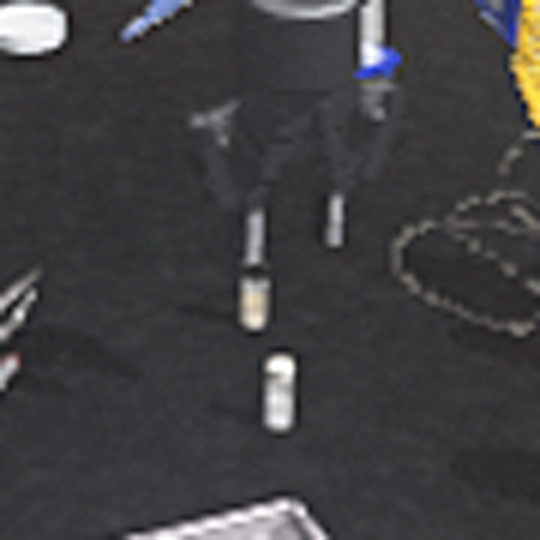

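```bash
python3 -m creep '[[130,-1,1,42,0],[130,-1,1,70,0],[130,-1,1,84,0],[130,-1,1,84,0],[130,-1,1,84,0]]'
python3 -c "
from h import *
print(pj('side',[[.5909,.2597,.0994+.0]]))
snap('side','s3.png',(250,90,90,90),6)"
```

```text
t: 2.9
tool_pos: [0.5908, 0.2612, 0.0161]
tool_rot: [-1.686, -2.65, 0.001]
contact_force: [-0.2, 0.2, 0.6]
opening: 0.042
[[297.17060554 137.52490718]]
```

View pics/s3.png

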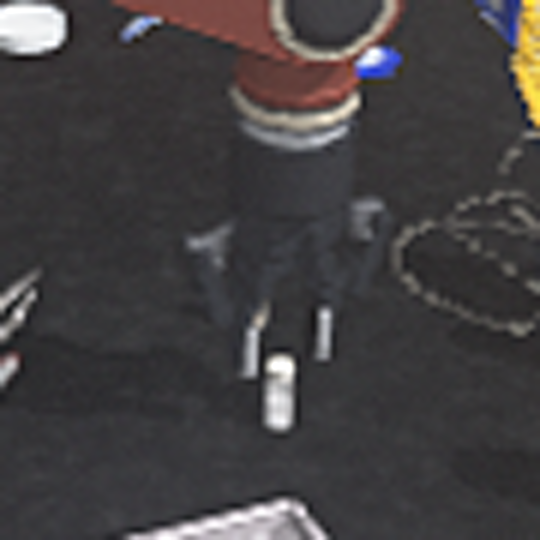

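```bash
python3 -m creep '[[255,-1,-1,0,0],[255,-1,-1,0,0],[255,-1,-1,0,0],[255,-1,-1,0,0],[255,-1,-1,0,0],[255,-1,-1,0,0]]' 40
```

```text
t: 3.45
tool_pos: [0.5933, 0.2595, 0.0195]
tool_rot: [1.687, 2.647, 0.005]
contact_force: [-1.1, -0.4, 6.3]
opening: -0.0002
```

```bash
python3 -c "
from h import *
rel()
print(pj('side',[cur()[0]['tool_pos']]))
b=snap('side','s4.png',(250,90,90,90),6);a=snap('top','x.png')
import numpy as np
B=cv2.resize(b[100:180,260:330],None,fx=5.7,fy=7,interpolation=2);A=cv2.resize(a[125:205,120:190],None,fx=5.7,fy=7,interpolation=2)
save(np.hstack([B,A]),'s4.png')"
```

```text
t 3.45 pos [0.5933 0.2595 0.0195] yaw 25.0 F [-1.1 -0.4  6.3] op -0.0002
[[296.74300798 155.19694931]]
```

View pics/s4.png

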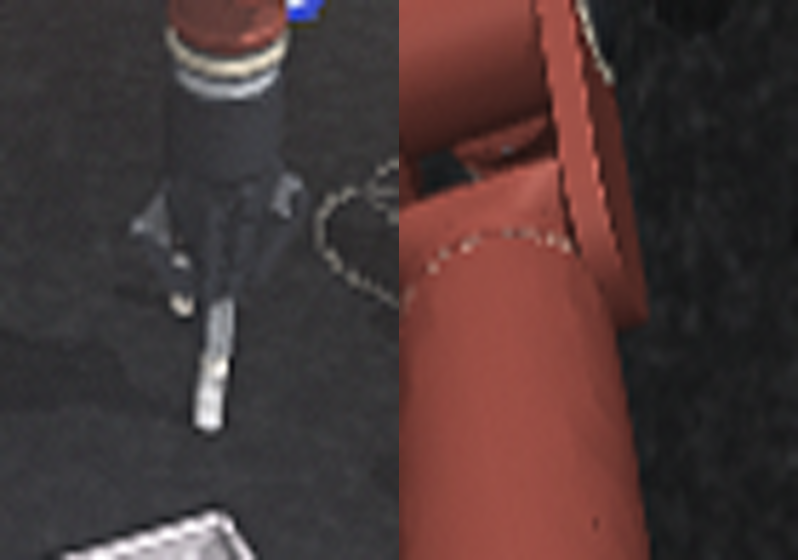

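```bash
python3 -m creep '[[255,0,0,0,0],[255,0,0,0,0]]'; python3 -c "
from h import *
print(pj('side',[[.592,.259,.046],[.592,.259,0]]),pj('top',[[.592,.259,.046],[.592,.259,0]]))
"; python3 -m creep '[[255,0,0,-40,0],[255,0,0,-80,0],[130,0,0,-100,0],[120,0,0,-100,0],[120,0,0,-100,0]]';  python3 -c "
from h import *
b=ctrl.get_image('side')
save(b,'s5.png',(270,110,60,70),8)"
```

```text
t: 3.72
tool_pos: [0.5933, 0.2595, 0.0195]
tool_rot: [1.687, 2.647, 0.005]
contact_force: [-1.0, 0.1, 7.2]
opening: -0.0001
[[296.75465244 149.53103187]
 [296.16433396 159.39356679]] [[154.63869568 156.8128882 ]
 [157.51328351 160.38326395]]
t: 4.13
tool_pos: [0.5931, 0.2596, 0.1197]
tool_rot: [1.686, 2.646, 0.007]
contact_force: [1.4, 0.5, -0.7]
opening: 0.036
```

View pics/s5.png

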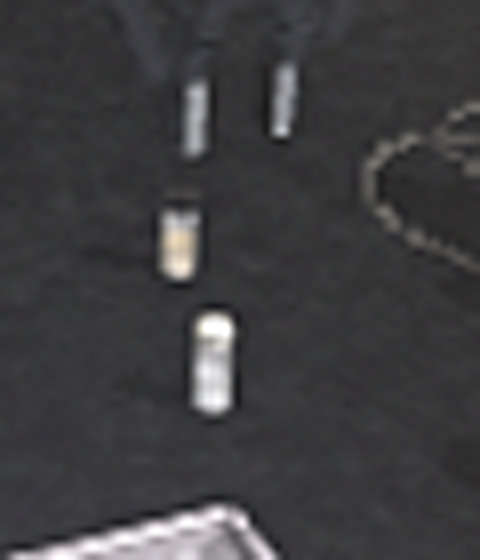

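```bash
python3 -m creep '[[255,30,-88,0,0],[255,30,-88,0,0],[255,30,-88,40,0],[255,30,-88,80,0],[255,30,-88,90,0],[255,30,-88,90,0],[255,30,-88,95,0],[255,30,-88,100,0],[255,30,-88,105,0],[255,30,-88,105,0]]'; python3 -c "
from h import *
b=ctrl.get_image('side');rel()
print(pj('side',[cur()[0]['tool_pos']]))
save(b,'s6.png',(250,110,60,70),8)"
```

```text
t: 5.02
tool_pos: [0.4995, 0.2492, 0.0114]
tool_rot: [1.688, 2.649, 0.001]
contact_force: [-0.8, 0.5, -0.4]
opening: -0.0
t 5.07 pos [0.4995 0.2492 0.0116] yaw 25.0 F [ 1.   0.1 -0.7] op -0.0001
[[272.38985424 157.62686275]]
```

View pics/s6.png

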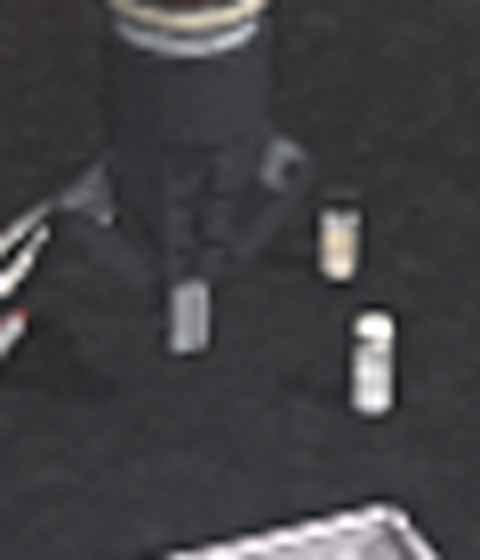

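```bash
python3 -m creep '[[255,0,0,4,0],[255,0,0,8,0],[255,0,0,10,0],[255,0,0,12,0],[255,0,0,14,0],[255,0,0,14,0]]'; python3 -c "
from h import *
b=ctrl.get_image('side')
save(b,'s7.png',(250,110,60,70),8)"
```

```text
t: 5.57
tool_pos: [0.4984, 0.2489, -0.0035]
tool_rot: [-1.688, -2.649, 0.001]
contact_force: [0.2, 0.0, -0.2]
opening: 0.0002
```

```bash
python3 -m creep '[[255,0,0,3,0],[255,0,0,6,0],[255,0,0,8,0],[255,0,0,10,0],[255,0,0,10,0]]';python3 -m creep '[[255,0,0,2,0],[255,0,0,4,0],[255,0,0,5,0],[255,0,0,6,0],[255,0,0,6,0]]'
```

```text
t: 6.03
tool_pos: [0.4983, 0.2489, -0.0136]
tool_rot: [-1.688, -2.649, 0.001]
contact_force: [0.7, -0.4, -0.1]
opening: 0.0001
t: 6.45
tool_pos: [0.4986, 0.249, -0.0192]
tool_rot: [-1.688, -2.649, 0.0]
contact_force: [-1.0, -0.6, -0.1]
opening: -0.0002
```

```bash
python3 -m creep '[[255,0,0,2,0],[255,0,0,4,0],[255,0,0,4,0],[255,0,0,4,0]]';python3 -m creep '[[255,0,0,1,0],[255,0,0,2,0],[255,0,0,3,0],[255,0,0,4,0],[255,0,0,4,0]]'; python3 -c "
from h import *
b=ctrl.get_image('side');rel()
print(pj('side',[cur()[0]['tool_pos']]))
save(b,'s7.png',(250,110,60,70),8)"
```

```text
t: 6.78
tool_pos: [0.4986, 0.249, -0.0231]
tool_rot: [-1.688, -2.649, 0.0]
contact_force: [0.3, -0.6, -1.0]
opening: -0.0
t: 7.2
tool_pos: [0.4988, 0.249, -0.027]
tool_rot: [1.688, 2.649, -0.0]
contact_force: [-0.5, -0.1, -0.2]
opening: -0.0001
t 7.25 pos [ 0.4988  0.249  -0.027 ] yaw 25.0 F [0.6 0.  0.1] op 0.0003
[[272.07038858 165.73212163]]
```

View pics/s7.png

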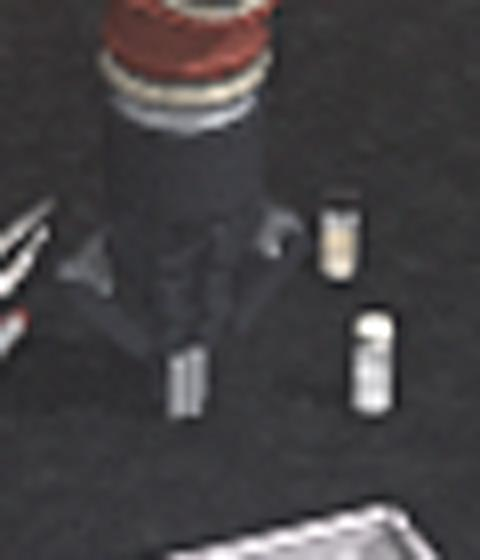

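```bash
python3 -m creep '[[255,0,0,1,0],[255,0,0,2,0],[255,0,0,2,0]]';python3 -m creep '[[255,0,0,1,0],[255,0,0,2,0],[255,0,0,3,0],[255,0,0,3,0]]'
```

```text
t: 7.5
tool_pos: [0.4989, 0.2491, -0.0272]
tool_rot: [-1.688, -2.649, 0.002]
contact_force: [-5.9, -2.3, 13.2]
opening: -0.0003
t: 7.83
tool_pos: [0.499, 0.2491, -0.0273]
tool_rot: [-1.687, -2.648, 0.004]
contact_force: [-14.8, -5.7, 31.6]
opening: -0.0002
```

```bash
python3 -m creep '[[255,0,0,-5,0],[255,0,0,-30,0],[255,0,0,-60,0],[120,0,0,-60,0],[120,0,0,-60,0],[120,0,0,-60,0]]'; python3 -c "
from h import *
rel((.592,.259,.07,25))
print(w('side',[un((187,415),(250,110),8),un((168,413),(250,110),8),un((207,413),(250,110),8)],0))
print(w('side',[un((372,318),(250,110),8)],.046),w('side',[un((372,410),(250,110),8)],0))
b=ctrl.get_image('side')
save(b,'s7.png',(240,110,80,70),8)"
```

```text
t: 8.33
tool_pos: [0.4985, 0.2489, 0.0278]
tool_rot: [-1.688, -2.649, 0.0]
contact_force: [-1.3, -0.8, -0.8]
opening: 0.0358
t 8.33 pos [0.4985 0.2489 0.0278] yaw 25.0 F [-1.3 -0.8 -0.8] op 0.0358
-> (0.592, 0.259, 0.07, 25) [-30.4  89.  -42.3] turn -0.0
[[0.50212689 0.2402235  0.        ]
 [0.49287171 0.24137989 0.        ]
 [0.51173841 0.24243118 0.        ]]
[[0.58935728 0.26035079 0.046     ]] [[0.59157592 0.24941538 0.        ]]
```

View pics/s7.png

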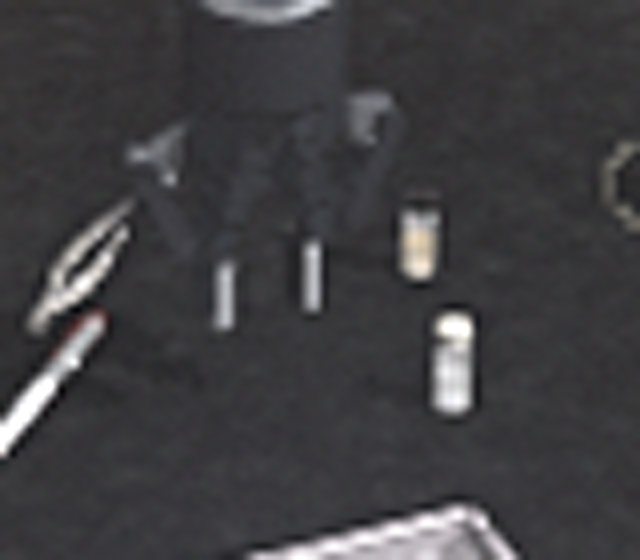

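```bash
python3 -m creep '[[120,0,0,-25,0],[120,-29,87,-25,0],[120,-29,87,-25,0],[120,-29,87,-25,0],[120,-29,87,-25,0],[120,-29,87,10,0],[120,-29,87,39,0],[120,-29,87,39,0],[120,-29,87,39,0]]' ; python3 -m creep '[[255,0,0,0,0],[255,0,0,0,0],[255,0,0,0,0],[255,0,0,0,0],[255,0,0,0,0]]' 40
```

```text
t: 9.13
tool_pos: [0.586, 0.2586, -0.0144]
tool_rot: [-1.685, -2.645, 0.009]
contact_force: [0.4, -0.2, 0.6]
opening: 0.0454
t: 9.55
tool_pos: [0.5915, 0.2601, -0.0084]
tool_rot: [1.687, 2.647, 0.005]
contact_force: [-1.3, -0.1, 6.4]
opening: 0.016
```

```bash
python3 -m creep '[[255,0,0,-35,0],[255,0,0,-70,0],[255,-140,-137,-70,0],[255,-140,-137,-70,0],[255,-140,-137,-70,0],[255,-140,-137,-70,0],[255,-140,-137,-70,0],[255,-140,-137,-70,0],[255,-140,-137,-70,0],[255,-140,-137,-70,0]]' ; python3 -c "
from h import *
c=tray(-92);print(c)
rel((c[0],c[1],-.004,25))
b=ctrl.get_image('side')
save(b,'s8.png',(240,110,100,100),6)"
```

```text
t: 10.38
tool_pos: [0.5253, 0.075, 0.0596]
tool_rot: [1.689, 2.648, 0.002]
contact_force: [-0.5, 0.1, -0.5]
opening: 0.0158
[0.52661912 0.07438032]
t 10.38 pos [0.5253 0.075  0.0596] yaw 25.0 F [-0.5  0.1 -0.5] op 0.0158
-> (np.float64(0.5266191199198557), np.float64(0.0743803164073718), -0.004, 25) [-1.1  0.9 63.6] turn -0.001
```

View pics/s8.png

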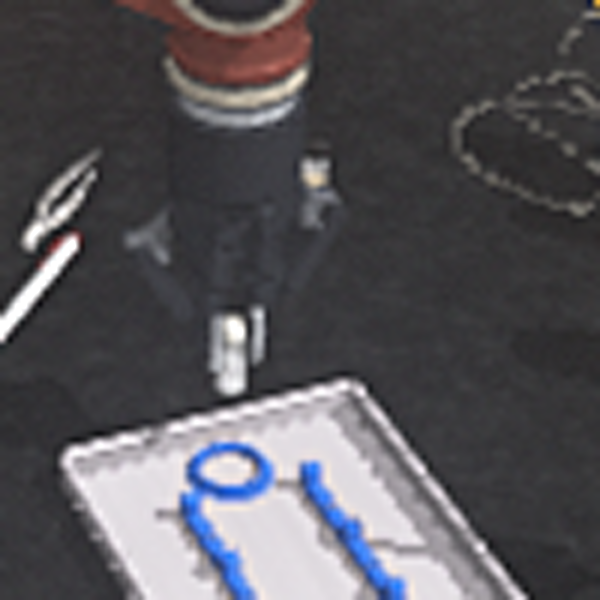

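```bash
python3 -c "
from h import *
print(pj('side',[[.5253,.074,.068],[.5266,.0743,.0105]]), un((232,386),(240,110),6), un((231,470),(240,110),6))"; python3 -m creep '[[255,-1,1,30,0],[255,-1,1,55,0],[255,-1,1,60,0],[255,-1,1,62,0],[255,-1,1,63,0],[255,-1,1,63,0]]'
```

```text
[[278.06378939 173.37108276]
 [278.06985863 186.25860013]] [278.25       173.91666667] [278.08333333 187.91666667]
t: 10.93
tool_pos: [0.5274, 0.0747, -0.0027]
tool_rot: [1.686, 2.649, 0.002]
contact_force: [0.4, -0.4, -0.8]
opening: 0.0159
```

```bash
python3 -m creep '[[255,0,0,1,0],[255,0,0,2,0],[255,0,0,3,0],[255,0,0,3,0]]'; python3 -m creep '[[255,0,0,1,0],[255,0,0,2,0],[255,0,0,2,0]]'
```

```text
t: 11.27
tool_pos: [0.527, 0.0743, -0.0059]
tool_rot: [1.688, 2.648, 0.002]
contact_force: [-0.1, 0.4, 3.0]
opening: 0.0157
t: 11.52
tool_pos: [0.5273, 0.0742, -0.0059]
tool_rot: [1.688, 2.649, 0.0]
contact_force: [-7.0, -0.4, 16.9]
opening: 0.016
```

```bash
python3 -m creep '[[255,0,0,-2,0],[170,0,0,-2,0],[150,0,0,-2,0],[130,0,0,-2,0],[130,0,0,-2,0],[130,0,0,-20,0],[130,0,0,-50,0],[130,0,0,-90,0],[130,0,0,-110,0],[130,0,0,-110,0]]'; python3 -c "
from h import *
rel((.5952,-.2390,.06,0))
import numpy as np
a=ctrl.get_image('side')
for n in ('vial_mid','tray_cup'): print(n,[(round(float(o['conf']),2),[int(v) for v in o['rect']]) for o in ctrl.boxes_of('side',n)])
"
```

```text
t: 12.35
tool_pos: [0.5303, 0.0743, 0.1074]
tool_rot: [1.683, 2.642, 0.009]
contact_force: [1.5, 0.5, 0.8]
opening: 0.042
t 12.35 pos [0.5303 0.0743 0.1074] yaw 25.0 F [1.5 0.5 0.8] op 0.042
-> (0.5952, -0.239, 0.06, 0) [-311.2  -74.    48.1] turn 0.436
vial_mid [(0.57, [251, 175, 81, 63])]
tray_cup [(0.84, [251, 173, 82, 64])]
```

```bash
python3 -m creep '[[130,-311,-74,48,0.436],[130,-311,-74,48,0.436],[130,-311,-74,48,0.436],[130,-311,-74,48,0.436],[130,-311,-74,48,0.436],[130,-311,-74,48,0.436],[130,-311,-74,48,0.436],[130,-311,-74,48,0.436],[130,-311,-74,48,0.436],[130,-311,-74,48,0.436]]'; python3 -c "
from h import *
rel((.5950,-.2390,-.022,0))
b=ctrl.get_image('side')
save(b,'s9.png',(230,155,110,130),4.6)"
```

```text
t: 13.33
tool_pos: [0.5885, -0.2395, 0.0498]
tool_rot: [-2.221, -2.215, 0.002]
contact_force: [-0.3, 0.3, -0.7]
opening: 0.0412
t 13.33 pos [ 0.5885 -0.2395  0.0498] yaw -0.2 F [-0.3  0.3 -0.7] op 0.0412
-> (0.595, -0.239, -0.022, 0) [ 0.3  6.8 71.7] turn -0.003
```

View pics/s9.png

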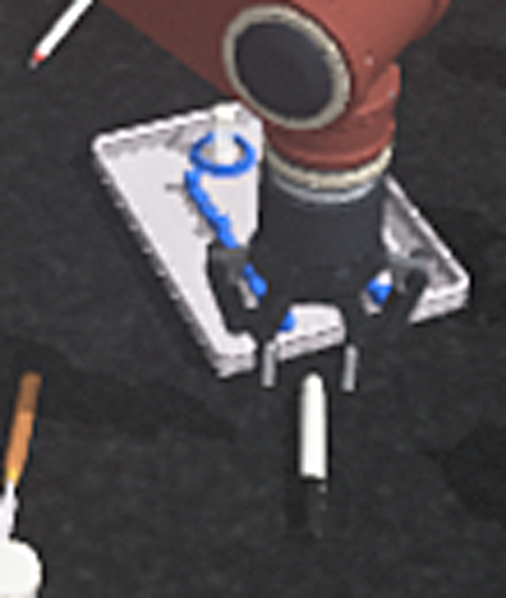

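```bash
python3 -c "
from h import *
print(pj('side',[[.5885,-.2395,z] for z in (.05,.077,.083)]),un((310,387),(230,155),4.6))"; python3 -m creep '[[130,0,6,30,0],[130,0,6,50,0],[130,0,6,62,0],[130,0,6,66,0],[130,0,6,68,0],[130,0,6,68,0]]'
```

```text
[[296.28989645 243.03357584]
 [296.7561666  236.55844294]
 [296.86149383 235.09469744]] [297.         238.73913043]
t: 13.88
tool_pos: [0.5965, -0.2383, -0.0147]
tool_rot: [2.22, 2.222, 0.0]
contact_force: [-0.3, 0.0, 0.2]
opening: 0.0417
```

```bash
python3 -m creep '[[130,0,-1,4,0],[130,0,-1,7,0],[130,0,-1,7,0],[255,0,-1,7,0],[255,0,-1,7,0],[255,0,-1,7,0],[255,0,-1,7,0],[255,0,-1,7,0],[255,0,-1,7,0]]' 50; python3 -m creep '[[255,0,0,-30,0],[255,0,0,-60,0],[255,0,0,-80,0],[255,0,0,-80,0]]'; python3 -c "
from h import *
c=tray(-34);print(c)
rel((c[0],c[1],.06,-65))"
```

```text
t: 14.63
tool_pos: [0.5959, -0.2392, -0.0213]
tool_rot: [2.221, 2.221, 0.0]
contact_force: [1.1, -0.5, 2.4]
opening: 0.0131
t: 14.97
tool_pos: [0.5987, -0.2406, 0.0639]
tool_rot: [2.215, 2.215, 0.004]
contact_force: [1.2, -0.6, 0.0]
opening: 0.0132
[0.55113098 0.02181446]
t 14.97 pos [ 0.5987 -0.2406  0.0639] yaw 0.0 F [ 1.2 -0.6  0. ] op 0.0132
-> (np.float64(0.5511309791008162), np.float64(0.021814464759246095), 0.06, -65) [262.5 -47.6   2.3] turn 1.135
```

```bash
python3 -m creep '[[255,262,-48,2,1.135],[255,262,-48,2,1.135],[255,262,-48,2,1.135],[255,262,-48,2,1.135],[255,262,-48,2,1.135],[255,262,-48,2,1.135],[255,262,-48,2,1.135],[255,262,-48,2,1.135],[255,262,-48,2,1.135],[255,262,-48,2,1.135],[255,262,-48,2,1.135],[255,262,-48,2,1.135]]';  python3 -c "
from h import *
c=tray(-34)
rel((c[0],c[1],-.006,-65))
b=ctrl.get_image('side')
for n in ('marker_mid','vial_mid'): print(n,[(round(float(o['conf']),2),[int(v) for v in o['rect']]) for o in ctrl.boxes_of('side',n)])
u=np.array([np.cos(np.radians(25)),np.sin(np.radians(25))])
P=[[*(c+u*s),.09] for s in (.0675,-.0675)]
print(pj('side',P))
save(b,'s10.png',(240,130,100,110),5.4)"
```

```text
t: 15.97
tool_pos: [0.5467, 0.0232, 0.055]
tool_rot: [-3.066, -0.681, 0.003]
contact_force: [0.6, -0.0, 0.2]
opening: 0.0132
t 15.97 pos [0.5467 0.0232 0.055 ] yaw -65.0 F [ 0.6 -0.   0.2] op 0.0132
-> (np.float64(0.5511309791008162), np.float64(0.021814464759246095), -0.006, -65) [ 3.5  3.2 61. ] turn 0.001
marker_mid [(0.84, [185, 308, 4, 43]), (0.76, [164, 265, 46, 12]), (0.67, [265, 173, 36, 13])]
vial_mid []
[[303.65368752 173.23354098]
 [266.79901302 182.3657427 ]]
```

View pics/s10.png

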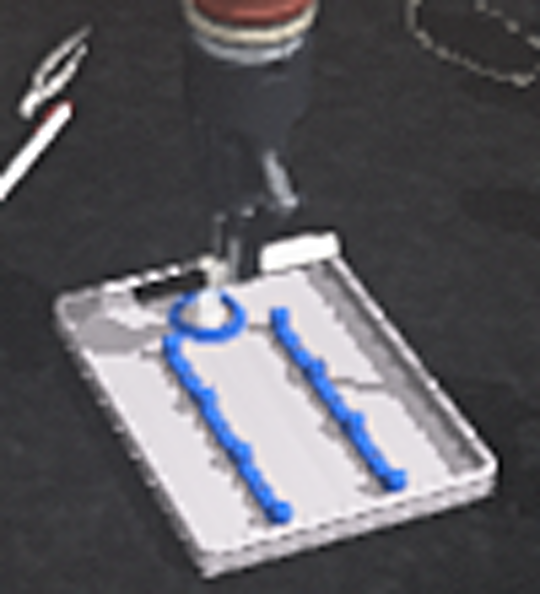

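```bash
python3 -m creep '[[255,3,3,0,0],[255,3,3,30,0],[255,3,3,50,0],[255,3,3,58,0],[255,3,3,61,0],[255,3,3,61,0]]'; python3 -m creep '[[255,0,0,2,0],[255,0,0,3,0],[255,0,0,4,0],[255,0,0,4,0]]'
```

```text
t: 16.62
tool_pos: [0.5511, 0.0215, -0.0054]
tool_rot: [-3.067, -0.679, 0.002]
contact_force: [-0.3, -0.8, -0.8]
opening: 0.0135
t: 16.95
tool_pos: [0.552, 0.0216, -0.0082]
tool_rot: [3.067, 0.679, 0.002]
contact_force: [0.3, 1.1, 1.4]
opening: 0.0128
```

```bash
python3 -m creep '[[255,0,0,1,0],[168,0,0,1,0],[168,0,0,1,0],[168,0,0,1,0],[168,0,0,-15,0],[168,0,0,-50,0],[168,0,0,-85,0],[168,0,0,-85,0]]'; python3 -c "
from h import *
rel((.402,-.2475,.03,-2.4))"
```

```text
t: 17.62
tool_pos: [0.5569, 0.0212, 0.0843]
tool_rot: [3.063, 0.678, 0.02]
contact_force: [1.1, -0.1, 1.1]
opening: 0.0289
t 17.62 pos [0.5569 0.0212 0.0843] yaw -65.0 F [ 1.1 -0.1  1.1] op 0.0289
-> (0.402, -0.2475, 0.03, -2.4) [-254.4  177.8   52.6] turn -1.093
```

```bash
python3 -m creep '[[150,-254,178,0,-1.093],[150,-254,178,0,-1.093],[150,-254,178,20,-1.093],[150,-254,178,52,-1.093],[150,-254,178,52,-1.093],[150,-254,178,52,-1.093],[150,-254,178,52,-1.093],[150,-254,178,52,-1.093],[150,-254,178,52,-1.093],[150,-254,178,52,-1.093],[150,-254,178,52,-1.093],[150,-254,178,52,-1.093]]'; python3 -c "
from h import *
rel((.402,-.2475,-.0225,-2.4))
b=ctrl.get_image('side')
for n in ('marker_mid','spatula_mid','vial_mid'): print(n,[(round(float(o['conf']),2),[int(v) for v in o['rect']]) for o in ctrl.boxes_of('side',n)])
"
```

```text
t: 18.62
tool_pos: [0.3963, -0.2471, 0.0241]
tool_rot: [2.27, 2.171, 0.0]
contact_force: [-0.0, 0.2, 0.0]
opening: 0.035
t 18.62 pos [ 0.3963 -0.2471  0.0241] yaw -2.6 F [-0.   0.2  0. ] op 0.035
-> (0.402, -0.2475, -0.0225, -2.4) [-0.1  5.7 46.6] turn -0.003
marker_mid [(0.73, [166, 265, 47, 14]), (0.62, [267, 187, 38, 13]), (0.58, [187, 310, 4, 43])]
spatula_mid [(0.45, [232, 244, 0, 28])]
vial_mid []
```

```bash
python3 -m creep '[[150,0,5,20,0],[150,0,5,36,0],[150,0,5,42,0],[150,0,5,44,0],[150,0,5,44,0]]'; python3 -m creep '[[150,0,0,1,0],[150,0,0,3,0],[150,0,0,3,0],[255,0,0,3,0],[255,0,0,3,0],[255,0,0,3,0],[255,0,0,3,0],[255,0,0,3,0],[255,0,0,3,0]]' 50;python3 -c "
from h import *
rel()"
```

```text
t: 19.23
tool_pos: [0.4012, -0.2467, -0.0202]
tool_rot: [-2.267, -2.174, 0.0]
contact_force: [0.3, -0.5, 0.0]
opening: 0.035
t: 19.98
tool_pos: [0.4017, -0.2475, -0.0224]
tool_rot: [2.267, 2.174, 0.0]
contact_force: [-0.2, 0.8, 3.8]
opening: 0.0101
t 19.98 pos [ 0.4017 -0.2475 -0.0224] yaw -2.4 F [-0.2  0.8  3.8] op 0.0101
```

```bash
python3 -m creep '[[255,0,0,-30,0],[255,0,0,-60,0],[255,0,0,-80,0],[255,0,0,-80,0]]'; python3 -c "
from h import *
c=tray(22);print(c)
rel((c[0],c[1],.05,-65))"
```

```text
t: 20.32
tool_pos: [0.404, -0.2494, 0.0618]
tool_rot: [2.261, 2.168, 0.001]
contact_force: [1.2, -0.3, 0.5]
opening: 0.0099
[ 0.5747976  -0.02893877]
t 20.32 pos [ 0.404  -0.2494  0.0618] yaw -2.4 F [ 1.2 -0.3  0.5] op 0.0099
-> (np.float64(0.5747976017582954), np.float64(-0.0289387713148063), 0.05, -65) [227.5 161.3  11.7] turn 1.093
```

```bash
python3 -m creep '[[255,227,161,8,1.093],[255,227,161,8,1.093],[255,227,161,8,1.093],[255,227,161,8,1.093],[255,227,161,8,1.093],[255,227,161,8,1.093],[255,227,161,8,1.093],[255,227,161,8,1.093],[255,227,161,8,1.093],[255,227,161,8,1.093],[255,227,161,8,1.093],[255,227,161,8,1.093]]'; python3 -c "
from h import *
c=tray(22)
rel((c[0],c[1],-.0055,-65))
b=ctrl.get_image('side')
print([(round(float(o['conf']),2),[int(v) for v in o['rect']]) for o in ctrl.boxes_of('side','spatula_mid')])
u=np.array([np.cos(np.radians(25)),np.sin(np.radians(25))])
print(pj('side',[[*(c+u*s),.08] for s in (.076,-.079)]))"
```

```text
t: 21.32
tool_pos: [0.5707, -0.0269, 0.0476]
tool_rot: [-3.066, -0.682, 0.003]
contact_force: [0.2, 0.8, -0.1]
opening: 0.0096
t 21.32 pos [ 0.5707 -0.0269  0.0476] yaw -64.9 F [ 0.2  0.8 -0.1] op 0.0096
-> (np.float64(0.5747976017582954), np.float64(-0.0289387713148063), -0.0055, -65) [ 2.9  3.6 53.1] turn 0.001
[]
[[313.1680384  184.49521475]
 [270.04439534 195.6151732 ]]
```

```bash
python3 -m creep '[[255,2,3,0,0],[255,2,3,30,0],[255,2,3,45,0],[255,2,3,51,0],[255,2,3,53,0],[255,2,3,53,0]]'; python3 -m creep '[[255,0,0,2,0],[255,0,0,3,0],[255,0,0,4,0],[255,0,0,4,0]]'
```

```text
t: 21.92
tool_pos: [0.5747, -0.0292, -0.004]
tool_rot: [-3.067, -0.679, 0.0]
contact_force: [0.3, 0.2, -0.1]
opening: 0.0098
t: 22.25
tool_pos: [0.5752, -0.029, -0.0074]
tool_rot: [3.067, 0.679, 0.001]
contact_force: [0.4, 0.1, -1.1]
opening: 0.0101
```

```bash
python3 -m creep '[[255,0,0,1,0],[255,0,0,2,0],[255,0,0,3,0],[255,0,0,3,0]]'; python3 -c "
from h import *
c=tray(22)
rel()
b=ctrl.get_image('side').astype(int)
m=(b[:,:,0]-b[:,:,2]>50)&(b[:,:,0]>100)&(b[:,:,0]<235)
ys,xs=np.nonzero(m[150:245,240:345]);print(len(xs),sorted(set(zip((xs+240).tolist(),(ys+150).tolist())))[:60])
u=np.array([np.cos(np.radians(25)),np.sin(np.radians(25))])
print(pj('side',[[*(c+u*s),.017] for s in (.076,-.012,-.079)]))"
```

```text
t: 22.58
tool_pos: [0.5749, -0.029, -0.0104]
tool_rot: [-3.067, -0.679, 0.0]
contact_force: [-2.1, 0.4, 4.2]
opening: 0.0095
t 22.58 pos [ 0.5749 -0.029  -0.0104] yaw -65.0 F [-2.1  0.4  4.2] op 0.0095
136 [(248, 151), (249, 150), (286, 154), (286, 206), (286, 207), (287, 205), (287, 206), (287, 207), (288, 205), (288, 206), (289, 159), (290, 160), (291, 159), (291, 160), (292, 159), (292, 160), (293, 159), (293, 160), (294, 159), (294, 160), (294, 161), (295, 157), (295, 159), (295, 160), (295, 161), (296, 157), (296, 158), (296, 159), (296, 160), (296, 161), (296, 203), (296, 204), (297, 157), (297, 158), (297, 159), (297, 160), (297, 161), (297, 202), (297, 203), (297, 204), (297, 205), (298, 157), (298, 158), (298, 159), (298, 160), (298, 161), (298, 202), (298, 203), (298, 204), (299, 155), (299, 156), (299, 157), (299, 158), (299, 159), (299, 160), (299, 161), (299, 202), (299, 203), (299, 204), (300, 155)]
[[311.78597791 198.9586996 ]
 [288.29118943 205.26302158]
 [269.84535235 210.21052907]]
```

```bash
python3 -m creep '[[255,0,0,-1,0],[178,0,0,-1,0],[178,0,0,-1,0],[178,0,0,-1,0],[178,0,0,-15,0],[178,0,0,-50,0],[178,0,0,-85,0],[178,0,0,-85,0]]'; python3 -c "
from h import *
rel((.4056,.363,.03,-20.6))"
```

```text
t: 23.3
tool_pos: [0.5805, -0.0299, 0.0835]
tool_rot: [3.062, 0.678, 0.021]
contact_force: [1.7, 0.8, 1.3]
opening: 0.0259
t 23.3 pos [ 0.5805 -0.0299  0.0835] yaw -65.0 F [1.7 0.8 1.3] op 0.0259
-> (0.4056, 0.363, 0.03, -20.6) [   6.8 -430.4   50. ] turn -0.775
```

```bash
python3 -m creep '[[140,7,-430,0,-0.775],[140,7,-430,0,-0.775],[140,7,-430,0,-0.775],[140,7,-430,0,-0.775],[140,7,-430,0,-0.775],[140,7,-430,0,-0.775],[140,7,-430,0,-0.775],[140,7,-430,30,-0.775],[140,7,-430,50,-0.775],[140,7,-430,50,-0.775],[140,7,-430,50,-0.775],[140,7,-430,50,-0.775]]'; python3 -c "
from h import *
rel((.406,.364,.0,-20.6))
b=ctrl.get_image('side')
np.set_printoptions(linewidth=250)
g=b.mean(2).astype(int);print(g[130:156,236:264])"
```

```text
t: 24.3
tool_pos: [0.3965, 0.3661, 0.0226]
tool_rot: [-2.578, -1.793, 0.004]
contact_force: [0.1, 0.4, 0.7]
opening: 0.0387
t 24.3 pos [0.3965 0.3661 0.0226] yaw -20.4 F [0.1 0.4 0.7] op 0.0387
-> (0.406, 0.364, 0.0, -20.6) [ 1.4  9.7 22.5] turn 0.004
[[ 57  53  51  49  68 108 109  34  45  56  54  53  52  49  40  94 144 100  47  58  55  50  50  48  48  47  49  49]
 [ 58  52  52  49  69 110 111  36  48  54  52  50  51  47  45  89 147 129  52  59  54  47  48  51  47  50  51  51]
 [ 56  53  54  52  65 100 101  43  55  55  55  52  49  52  45  77 131 126  42  55  50  50  52  53  53  52  56  57]
 [ 54  56  56  58  55  51  48  50  49  51  53  56  56  51  45  79 141 143  61  44  49  49  51  51  50  50  58  55]
 [ 55  53  56  56  54  51  51  52  52  55  53  53  53  50  48  75 144 163  92  49  60  48  49  50  51  50  52  53]
 [ 55  54  57  57  55  53  55  53  53  53  56  53  53  51  47  47  67  70  53  84  81  47  51  53  55  54  50  51]
 [ 58  57  55  57  59  59  58  55  59  59  56  55  52  50  50  43  48  72 105 110  62  48  53  51  59  58  58  57]
 [ 60  61  57  57  59  55  59  57  61  60  
[... 1442 characters left out ...]
  54  54]
 [ 58  58  61  59  58  58  47  92 190 212  81  35  51  73 175 255 255  51  46  52  51  55  53  53  57  57  59  60]
 [ 60  61  62  59  55  53  48  58 120 141  38  42  75 155 248 255 232  40  45  53  53  55  57  55  52  53  55  54]
 [ 55  55  55  56  52  55  55  52  48  45  41  44 125 246 255 236  68  39  48  52  55  54  55  53  55  55  56  56]
 [ 57  57  57  59  56  52  57  57  58  47  51 119 232 255 255  89  33  47  56  53  54  52  52  53  55  58  58  56]
 [ 59  60  58  57  60  60  55  55  50  35  89 227 255 255 131  29  48  55  56  54  54  56  59  60  56  56  50  54]
 [ 54  57  57  56  60  57  54  50  37  66 175 255 255 204  37  50  58  58  58  57  53  54  55  54  53  56  52  55]]
```

```bash
python3 -m creep '[[140,1,9,0,0],[140,1,9,20,0],[140,1,9,34,0],[140,1,9,40,0],[140,1,9,42,0],[140,1,9,42,0]]'; python3 -m creep '[[140,0,0,1,0],[140,0,0,3,0],[140,0,0,3,0],[255,0,0,3,0],[255,0,0,3,0],[255,0,0,3,0],[255,0,0,3,0],[255,0,0,3,0],[255,0,0,3,0]]' 30;python3 -c "
from h import *
rel()"
```

```text
t: 24.85
tool_pos: [0.4094, 0.3608, -0.0176]
tool_rot: [2.585, 1.786, 0.0]
contact_force: [-0.1, -0.1, -0.3]
opening: 0.0387
t: 25.6
tool_pos: [0.4086, 0.3618, -0.0205]
tool_rot: [-2.583, -1.788, -0.001]
contact_force: [-0.7, -0.1, 2.6]
opening: 0.011
t 25.6 pos [ 0.4086  0.3618 -0.0205] yaw -20.6 F [-0.7 -0.1  2.6] op 0.011
```

```bash
python3 -m creep '[[255,0,0,-30,0],[255,0,0,-60,0],[255,0,0,-95,0],[255,0,0,-95,0]]'; python3 -c "
from h import *
c=tray(78);print(c)
rel((c[0],c[1],.075,-65))"
```

```text
t: 25.93
tool_pos: [0.4125, 0.3644, 0.0816]
tool_rot: [2.583, 1.788, 0.02]
contact_force: [0.9, 1.8, 0.9]
opening: 0.0113
[ 0.59846422 -0.07969201]
t 25.93 pos [0.4125 0.3644 0.0816] yaw -20.6 F [0.9 1.8 0.9] op 0.0113
-> (np.float64(0.5984642244157745), np.float64(-0.07969200738885869), 0.075, -65) [-350.2  330.4    5.5] turn 0.775
```

```bash
python3 -m creep '[[255,-350,330,2,0.775],[255,-350,330,2,0.775],[255,-350,330,2,0.775],[255,-350,330,2,0.775],[255,-350,330,2,0.775],[255,-350,330,2,0.775],[255,-350,330,2,0.775],[255,-350,330,2,0.775],[255,-350,330,2,0.775],[255,-350,330,2,0.775],[255,-350,330,2,0.775],[255,-350,330,2,0.775]]'; python3 -m creep '[[255,0,0,0,0],[255,0,0,0,0]]';python3 -c "
from h import *
c=tray(78)
rel((c[0],c[1],-.004,-65))"
```

```text
t: 26.93
tool_pos: [0.595, -0.0864, 0.0718]
tool_rot: [3.067, 0.674, 0.001]
contact_force: [-0.1, -0.4, -0.0]
opening: 0.0112
t: 27.1
tool_pos: [0.5938, -0.0833, 0.0714]
tool_rot: [-3.067, -0.675, 0.001]
contact_force: [-0.3, -0.3, -0.1]
opening: 0.0113
t 27.1 pos [ 0.5938 -0.0833  0.0714] yaw -65.2 F [-0.3 -0.3 -0.1] op 0.0113
-> (np.float64(0.5984642244157745), np.float64(-0.07969200738885869), -0.004, -65) [ 5.8 -1.3 75.4] turn -0.003
```

Placement contact expected at reported z ≈ −0.0205+0.012 = −0.0085.

```bash
python3 -m creep '[[255,6,-1,0,0],[255,6,-1,30,0],[255,6,-1,60,0],[255,6,-1,72,0],[255,6,-1,75,0],[255,6,-1,75,0]]'; python3 -m creep '[[255,0,0,2,0],[255,0,0,4,0],[255,0,0,5,0],[255,0,0,6,0],[255,0,0,6,0]]'
```

```text
t: 27.6
tool_pos: [0.5979, -0.0775, -0.004]
tool_rot: [-3.066, -0.681, 0.004]
contact_force: [0.7, 0.2, 0.1]
opening: 0.0113
t: 28.02
tool_pos: [0.5993, -0.079, -0.0083]
tool_rot: [3.067, 0.679, 0.001]
contact_force: [-1.0, 0.7, -0.6]
opening: 0.0115
```

```bash
python3 -m creep '[[255,0,0,1,0],[255,0,0,2,0],[255,0,0,2,0],[255,0,0,2,0]]'; python3 -m creep '[[255,0,0,0,0],[180,0,0,0,0],[180,0,0,0,0],[180,0,0,0,0],[180,0,0,-15,0],[180,0,0,-50,0],[180,0,0,-100,0],[180,0,0,-140,0],[180,0,0,-140,0]]'; python3 -c "
from h import *
rel((.3,-.45,.16,-65),(.45,.4,.16,-65))"
```

```text
t: 28.35
tool_pos: [0.5994, -0.079, -0.0086]
tool_rot: [3.067, 0.679, -0.0]
contact_force: [-4.8, 1.3, 10.5]
opening: 0.0111
t: 29.1
tool_pos: [0.6037, -0.08, 0.1382]
tool_rot: [3.061, 0.678, 0.019]
contact_force: [1.8, 0.5, 1.2]
opening: 0.0251
t 29.1 pos [ 0.6037 -0.08    0.1382] yaw -65.0 F [1.8 0.5 1.2] op 0.0251
-> (0.3, -0.45, 0.16, -65) [-431.2  207.4  -24.6] turn -0.001
-> (0.45, 0.4, 0.16, -65) [  63.6 -499.9  -25.5] turn -0.001
```

```bash
python3 -m creep '[[180,64,-500,-25,0],[180,64,-500,-25,0],[180,64,-500,-25,0],[180,64,-500,-25,0],[180,64,-500,-25,0],[180,64,-500,-25,0],[180,64,-500,-25,0],[180,64,-500,-25,0],[180,64,-500,-25,0],[180,64,-500,-25,0],[180,64,-500,-25,0],[180,64,-500,-25,0]]'; python3 -c "
from h import *
b=ctrl.get_image('side');a=ctrl.get_image('top')
save(b,'sb.png');save(a,'ta.png')
A=cv2.resize(a[120:215,185:290],(400,362),interpolation=2);B=cv2.resize(b[165:245,245:340],(400,337),interpolation=2)
C=np.zeros((362,800,3),np.uint8);C[:,:400]=A;C[:337,400:]=B
save(C,'fin.png')"
```

```text
t: 30.1
tool_pos: [0.4462, 0.3988, 0.1536]
tool_rot: [3.067, 0.679, 0.0]
contact_force: [0.2, -0.0, 1.3]
opening: 0.0253
```

View pics/fin.png

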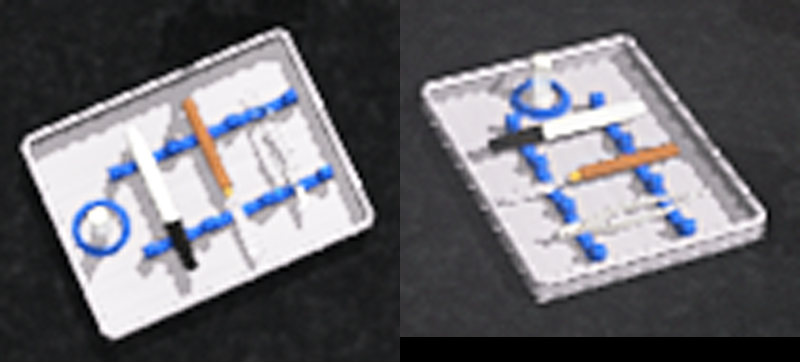

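```bash
python3 -c "
from h import *
rel();print(ctrl.finish_job())"
```

```text
t 30.2 pos [0.4451 0.4018 0.1539] yaw -64.7 F [ 0.3 -1.1  0.1] op 0.025
the job is handed in; nothing more can be done
None
```

The kit tray is ready and the job is handed in, at about 30 s of the 106 s allowed. The clear, white-capped vial stands upright in the cup. From the cup outwards the lanes hold the marker, the wooden-handled spatula and the forceps.

- **Final check:** the last top and side pictures show the vial inside the ring. Each tool lies across both bars, between the teeth and roughly central, and the arm was clear of everything. I only measured this from the picture; no force or network check was made at that stage.
- **First vial grasp failed:** the fingers closed on top of the cap because the fingertips sat about 27 mm higher than the reported TCP. The vial stayed standing. I touched the table to measure the offset (about 32 N at the wrist), allowed for it from then on, and the second grasp held.
- **Disagreements:** the networks missed the spatula and the vial in several later pictures, so I went by the pictures, contact heights and finger opening. The opening read 1 to 4 mm below the stated widths while holding.
- **Left alone:** I did not handle the pen, the black-capped vial, the pot or the pink and orange look-alikes. The last picture covers only the tray, so I did not look at them again at the end.

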